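Latch the sample box and hold it over the scale pan

ROBOT

A 7-joint arm with a two-finger parallel gripper is mounted at the origin on the work surface. World frame = base frame: x ahead of the robot, y to its left, z up, the work surface at z = 0. Lengths are in m, angles in rad, forces in N, time in s.
With the tool pointing down it reaches from about 0.425 to 0.925 m from the base axis. Payload 6.8 kg.
Tool frame: the origin (TCP) lies on the centre line of the jaws, within the pads' length; the fingertips stand 19 mm ahead of it and the grasp point (between the pads) is the TCP (r.tip_extent is the y of the fingertips in the tool frame, in m); y points along the fingers, z is the direction in which the jaws open and shut, and the axes are right-handed (so a half turn about y gives the same grasp; the last joint's range is limited). The gripper opens to 85 mm and grips with 20 to 120 N. Pads are 22 mm wide; open, the fingers measure 114 mm over their backs; the gripper's body (76 mm by 85 mm) begins 54 mm behind the grasp point. The pads swing forward as they close: fully open they stand 13 mm farther back than shut.
Start: joints at [-1.297, 0.477, 0.022, 1.555, -0.011, 1.109, -0.083], TCP at [0.251, 0.626, 0.25] pointing down, gripper open.
Joint ranges: [-2.96, 2.96], [-0.34, 2.1], [-1.41, 1.46], [0.24, 2.44], [-1.37, 4.51], [0.17, 1.92], [-2.96, 2.96]. Speed limits (rad/s): [2.39, 2.39, 3.14, 3.14, 3.14, 3.14, 3.14].

INTERFACE

Orientations are given as a rotation vector (axis times angle).
In Python, from bench import r gives the robot as it stands. The module is installed in compiled form; this text tells all that it offers.
- The arm moves only by the tool jog_arm, never from a script. Its argument "motion" is a list of rows, each a list of 3 entries, a list of its own where there are three numbers: the opening, from 0 (shut) to 1 (fully open), then the shift along the tool's x, y, z in m, then the turn, a rotation vector about the tool's x, y, z in degrees. A call has 1 to 10 rows; each row shifts and turns the commanded pose from where the row before left it, along the tool's axes as they then stand; what a row does not reach is not made up. A row lasts 1/12 s, in which the tool goes at most 41.7 mm and 7.16 degrees, less where a joint would pass 70% of its speed; a pose out of reach is approached as far as the arm can. A call with a gripper value outside its range is refused whole. The fingers move at their own pace and stop on an object; "force" is the grip in N (left out, the last holds). Time passes only in rows, so rows that do not move let the fingers close. It gives the time, the measured TCP pose, the force and the opening at its end, in the units of the state.
- r.get_obs(): the state, without advancing time (a new reading comes with each control period).
- r.grab_frame(name): name is "scene" or "top"; returns a dict with "image" (384x512x3 uint8, red, green, blue), "range_z" (384x512 float32, m along the optical axis (not along the pixel's ray), 0 where there is no reading), "fx", "fy", "cx", "cy" (pixels), "k1" (the pictures are not rectified: a ray, as slopes to the right and down, at radius r is drawn at 1 + k1 r^2 times it, then the intrinsics apply), "xyz" and "orientation" of the camera in the world. Camera axes: x right, y down, z forward; pixel columns grow to the right and rows downward; lengths in m; the calibration is good to about 2 mm. A picture is of the moment at which its call begins.
- r.hand_in(): hands the job in, once; it reports no verdict.
The state is a dict: "clock": time; "joints": joint angles; "qvel": joint speeds; "tau": joint torques, N m; "tcp_pos": TCP position; "orientation": TCP orientation; "contact_force": force on the tool from outside, world axes, zero at the start; "moment": the same for the moment, N m; "grip_width": finger opening in m.
Only numpy, scipy, OpenCV 4.12 (cv2) and the standard library are available. Lean on these libraries where they do the work, as an engineer would, in place of code of your own. Each camera call takes 0.05 s, during which the arm holds its last target.

TASK

Close both push latches of the steel sample box by pressing each one fully in against the orange stud of the steel bracket, one after the other, turning the box a quarter turn in between. Then carry the box by its handle over the green-rimmed clear shield and stop with it hovering about a centimetre above the middle of the scale's steel pan, level and with its sides square to the pan's, so that the scale can settle at zero: nothing may ever touch the scale, and the jar, tin and green tub stay where they are. Finish while still holding the box there; do not put it down or let go.

Things in the scene. Friction and masses are not known exactly. Their poses are not given: they have to be found in the camera images.
- box: Closed stainless sample box, loose, about 0.35 kg (varies): 80 x 80 mm, 45 mm high (lid rim sticks out 1.5 mm), standing on the table. Origin: centre of its underside, z up. A handle on the lid runs along the box's x. The blue latch is in the middle of the +x side, the yellow latch in the middle of the +y side
- handle (a point): Middle of the box's black handle bar, 72.5 mm above the box's underside; axes as the box's. The bar is 60 mm long (x), 12 mm wide (y), from 60 to 85 mm above the underside, on two posts 24 mm either side of the middle; the lid below is at 45 mm
- latch_a (a joint): Blue push latch: how far it has been pushed in, 0 to 0.007 m (end stop; fully in). Resists with about 2 N of friction, has no spring and stays where it is pushed. Starts nearly out
- latch_b (a joint): Yellow push latch, the same as the blue one: 0 to 0.007 m, fully in at 0.007, about 2 N, stays where it is pushed
- latch_a_face (a point): Middle of the outer face of the blue latch tab (30 mm wide, 14 mm high, its middle 30 mm above the box's underside); the face stands 8 mm out from the box's side when out, 1 mm when fully in. It moves with the tab
- latch_b_face (a point): The same for the yellow latch tab
- bracket: Bent steel bracket fixed to the table: foot, and an upright plate 100 mm wide, 50 mm high (front at local x = +10 mm) with an orange stud before it, 40 mm wide, from 13 to 57 mm above the table. Origin on the table below the middle of the stud; local +x points from the stud into the plate: latches are pressed along +x
- stud (a point): Middle of the stud's flat front face, 35 mm above the table, 10 mm towards local -x from the bracket's origin; axes as the bracket's. The front side of the stud is free
- scale: Scale fixed to the table, dark grey base 200 mm (local x) x 160 mm (y), top at 55 mm, with a clear square draft shield (outside 138 mm, inside 130 mm, green frame on top, 115 mm above the table) standing around the pan. Origin: centre of the base's underside, on the table; z up
- pan (a point): Middle of the top face of the square steel pan, 110 x 110 mm, 65 mm above the table and 50 mm below the shield's top, at local x = +25 mm of the scale; axes as the scale's, the pan's and the shield's sides lie along x and y. The pan does not give
- jar: Bystander: jar with a metal cap, diameter 64 mm, 85 mm high, origin at the centre of its underside
- tin: Bystander: closed round metal tin, diameter 80 mm, 32 mm high, origin at the centre of its underside
- tub: Bystander: green open tub 80 (x) x 130 (y) x 40 mm high, origin at the centre of its underside
Not all that is in view belongs to the job. Leave any purple look-alike of the box alone. What is shaped like the bracket but brown is not meant.

How it is judged:
On the way, in this order (a step that is already met when the one before it is completed fails the run):
1. one latch is pressed in at the stud (at least 5 of its 7 mm, tab within 30 mm of the middle of the stud's face) (((value of joint latch_a above 0.005 m and distance between latch_a_face and stud below 0.03 m) or (value of joint latch_b above 0.005 m and distance between latch_b_face and stud below 0.03 m))), for 0.1 s.
2. the other latch is pressed in at the stud too (value of joint each of latch_a, latch_b above 0.005 m and distance between any of latch_a_face, latch_b_face and stud below 0.03 m), for 0.1 s.
At the end, for the whole second after the job is handed in: Both latches are in (at least 5 of 7 mm) and the gripper holds the box still over the pan: centre within 12 mm of the pan's middle, underside 3 to 20 mm above the pan, sides square to the pan's within 8 degrees (any quarter turn), level within 5.7 degrees, touching nothing but the gripper (value of joint each of latch_a, latch_b above 0.005 m and horizontal distance between box and pan below 0.012 m and z of box in the frame of pan between 0.003 and 0.02 m and (angle between the x axis of box and the x axis of pan, either way round below 0.14 rad or angle between the x axis of box and the y axis of pan, either way round below 0.14 rad) and angle between box's own z axis and vertical below 0.1 rad and linear speed of box below 0.02 m/s and contact force between the fingers and box above 1 N and contact force between box and scale below 0.3 N); the arm keeps its last pose, push and grip.
It fails at once if the box, the robot or anything else touches the scale (contact force between anything else and scale above 0.5 N).
It fails at once if the jar, tin or tub is moved more than 20 mm or tipped (distance of any of jar, tin, tub from where it was at the start of the episode above 0.02 m or angle between any of jar, tin, tub's own z axis and vertical above 0.3 rad).
It also fails if it takes over 64 s, if anything falls off the work surface, if the arm or the gripper's body presses on something with over 40 N, if the wrist force passes 120 N, or if a joint passes its speed limit or range.

## Working session

There is one attempt and no reset: what is moved stays moved. The work goes in short steps, Python scripts to look and compute and a tool call to move; the robot and the scene stay as the last step left them, time stands still between calls to the robot, and variables do not carry over. Pictures are saved under pics/ and viewed, and the job is handed in when it is done.

Besides the shell and the picture viewer there is one more tool, called after "Emit:" in YAML: its name, and indented under it one key for each argument. jog_arm: Moves the arm, as the interface text tells. Its arguments: {"type":"object","properties":{"motion":{"type":"array","items":{"type":"array"}},"force":{"type":"number"}},"required":["motion"]}

```bash
mkdir -p pics; cat > h.py <<'E'
import numpy as np, cv2
from scipy.spatial.transform import Rotation as R
from bench import r
def grab(n):
    f=r.grab_frame(n); return f
def save(f,name): cv2.imwrite('pics/'+name,cv2.cvtColor(f['image'],cv2.COLOR_RGB2BGR))
def rays(f,uv):
    uv=np.atleast_2d(np.asarray(uv,float)).reshape(-1,1,2)
    K=np.array([[f['fx'],0,f['cx']],[0,f['fy'],f['cy']],[0,0,1]])
    p=cv2.undistortPoints(uv,K,np.array([f['k1'],0,0,0,0.])).reshape(-1,2)
    Rm=R.from_rotvec(f['orientation']).as_matrix()
    d=np.c_[p,np.ones(len(p))]
    return np.array(f['xyz']),d@Rm.T
def onz(f,uv,z):
    o,d=rays(f,uv); return o+d*((z-o[2])/d[:,2])[:,None]
def depthpts(f,mask=None):
    z=f['range_z']
    m=(z>0) if mask is None else (mask>0)&(z>0)
    v,u=np.nonzero(m); o,d=rays(f,np.c_[u,v]); 
    return np.c_[u,v],o+d*z[v,u][:,None]
E
python3 - <<'E'
from h import *
for n in('scene','top'):
    f=grab(n); save(f,n+'0.png'); print(n,f['xyz'],f['orientation'],f['fx'],f['k1'])
print(r.get_obs())
E
```

```text
scene [ 1.20814877 -0.4680438   1.39187823] [-2.26391803 -1.34804192  0.37285598] 447.8559657848665 -0.17740650809723515
top [ 0.27515419 -0.08553578  1.41393161] [-2.09582678  2.14068839 -0.17158201] 435.37962774810677 -0.1333554098946486
{'clock': 0.1, 'joints': array([-1.29709552,  0.47776668,  0.02235485,  1.55636121, -0.01146651,
        1.10930142, -0.08311785]), 'qvel': array([ 0.00112027, -0.00183936, -0.0009457 , -0.00346597,  0.00107468,
       -0.00022608, -0.00019039]), 'tau': array([ 4.87242345e-03, -5.97764397e+01,  1.61395267e+00, -2.81956387e+01,
        1.28587030e-02,  5.06766155e-03, -1.98865632e-05]), 'tcp_pos': array([0.25133426, 0.62591405, 0.2493865 ]), 'orientation': array([-1.55166797,  0.29973068, -0.29947165]), 'contact_force': array([-0.31652926, -1.0307056 , -0.17153245]), 'moment': array([0.02060948, 0.00157598, 0.00995143]), 'grip_width': 0.08511613247127241}
```

View pics/scene0.png

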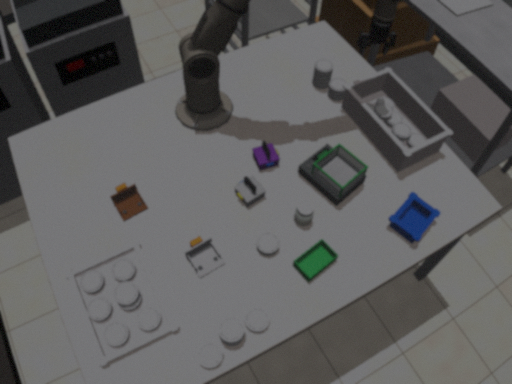

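View pics/top0.png

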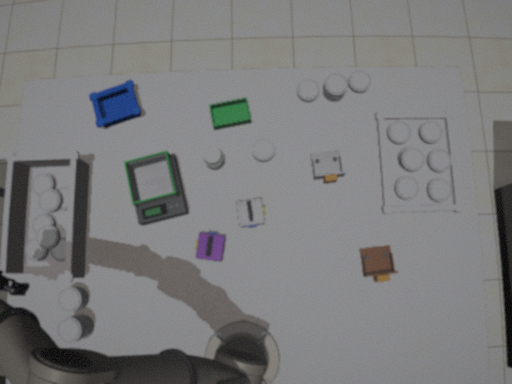

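The scene view shows the box near (248,192), the bracket at (204,256) and the scale at (335,172). In the top view they're at (250,212), (326,165) and (157,187). The purple and brown look-alikes are at (210,246) and (378,262) in the top view. I'll zoom in next.

```bash
python3 - <<'E'
from h import *
f=grab('top'); im=cv2.cvtColor(f['image'],cv2.COLOR_RGB2BGR)
a=cv2.resize(im[140:240,115:285],None,fx=4.5,fy=4.5,interpolation=cv2.INTER_CUBIC)
a=cv2.convertScaleAbs(a,alpha=1.4); cv2.imwrite('pics/t1.png',a); 
b=np.hstack([cv2.resize(im[190:240,225:275],None,fx=8,fy=8,interpolation=cv2.INTER_CUBIC),cv2.resize(im[140:190,301:351],None,fx=8,fy=8,interpolation=cv2.INTER_CUBIC)])
cv2.imwrite('pics/t2.png',cv2.convertScaleAbs(b,alpha=1.4))
g=grab('scene'); im=cv2.cvtColor(g['image'],cv2.COLOR_RGB2BGR)
b=np.hstack([cv2.resize(im[165:215,225:275],None,fx=8,fy=8,interpolation=cv2.INTER_CUBIC),cv2.resize(im[230:280,180:230],None,fx=8,fy=8,interpolation=cv2.INTER_CUBIC)])
cv2.imwrite('pics/s2.png',cv2.convertScaleAbs(b,alpha=1.4))
import pickle; pickle.dump({'top':f,'scene':g},open('f0.pkl','wb'))
E
```

```text
(no output)
```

View pics/t1.png

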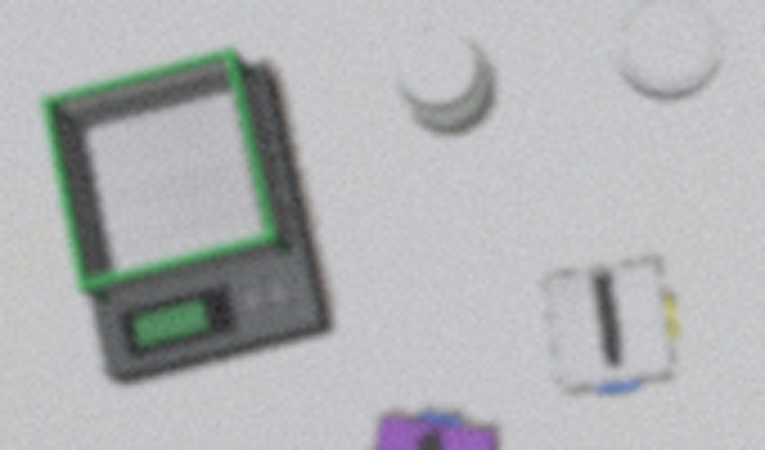

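View pics/t2.png

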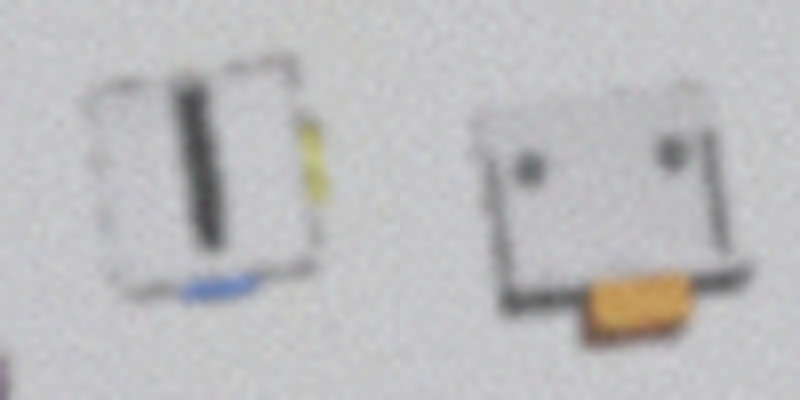

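View pics/s2.png

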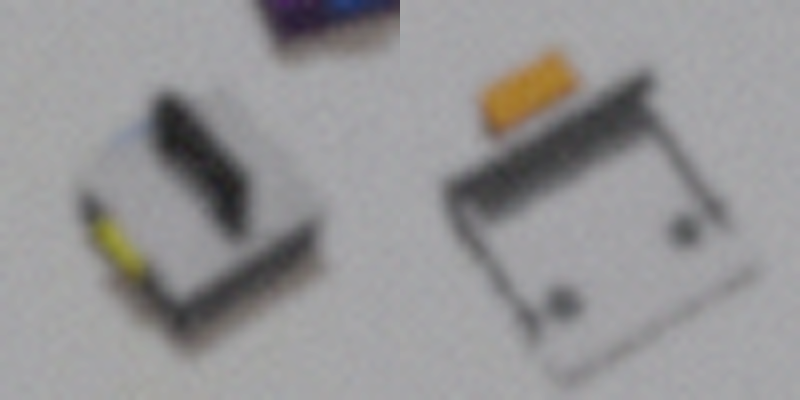

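```bash
cat > m.py <<'E'
from h import *
import pickle
F=pickle.load(open('f0.pkl','rb'))
def rect(p): 
    c,s,a=cv2.minAreaRect((p[:,:2]*1000).astype(np.float32)); return np.round(c,1),np.round(s,1),round(a,1)
for n,f in F.items():
    hsv=cv2.cvtColor(f['image'],cv2.COLOR_RGB2HSV)
    uv,P=depthpts(f); H,S,V=[hsv[uv[:,1],uv[:,0],i] for i in range(3)]
    col={'green':((H>40)&(H<85)&(S>80),0.115),'orange':((H>8)&(H<20)&(S>110)&(V>100),0.057),'yellow':((H>22)&(H<36)&(S>80),.03),'dark':((V<75),.085)}
    for k,(m,z) in col.items():
        mask=np.zeros(f['image'].shape[:2],np.uint8); mask[uv[m,1],uv[m,0]]=255
        nl,L,st,ce=cv2.connectedComponentsWithStats(mask)
        for i in range(1,nl):
            if st[i,4]<12: continue
            v,u=np.nonzero(L==i); q=onz(f,np.c_[u,v],z); 
            if np.hypot(*(q.mean(0)[:2]-[.5,0]))>.6 or st[i,4]>1500: continue
            sel=L[uv[:,1],uv[:,0]]==i
            print(n,k,ce[i].round(1),st[i,4],'mean',(q.mean(0)*1000).round(1),rect(q),'depth med',(np.median(P[sel],0)*1000).round(1))
o=r.get_obs(); print(R.from_rotvec(o['orientation']).as_matrix().round(3))
E
python3 m.py
```

```text
top green [229.9 112.9] 854 mean [766.1  20.1 115. ] (array([765.9,  20.1]), array([ 79. , 117.2]), 10.3) depth med [806.6  28.8   6.4]
top green [150.4 178.6] 287 mean [560.5 268.4 115. ] (array([564.3, 269.4]), array([139.9, 139.9]), 13.5) depth med [559.4 267.6 114.1]
top green [152.4 211.3] 103 mean [458.  259.1 115. ] (array([458.5, 260.4]), array([21.8, 50.9]), 12.9) depth med [466.4 274.   56.9]
top orange [330.5 177.6] 59 mean [ 561.9 -295.    57. ] (array([ 562.4, -294.9]), array([35.6, 16.3]), 88.7) depth med [ 561.4 -296.4   56.9]
top orange [382.5 277. ] 67 mean [ 244.9 -442.5   57. ] (array([ 244.7, -442.3]), array([17.3, 36.7]), 6.0) depth med [ 245.  -442.1   56.9]
top dark [109.5  97.6] 135 mean [846.8 425.5  85. ] (array([829.2, 409.5]), array([ 69.5, 101.7]), 16.7) depth med [877.8 452.8  20.2]
top dark [227.9 103.3] 90 mean [810.7  28.6  85. ] (array([810.6,  28.6]), array([  9.5, 112.7]), 10.7) depth med [837.3  33.2  19.7]
top dark [121.1 120. ] 121 mean [765.9 380.9  85. ] (array([766.5, 377.9]), array([ 12.4, 126.5]), 16.9) depth med [789.  402.6  17.9]
top dar
[... 3607 characters left out ...]
.9]), array([104.8,  28.8]), 17.9) depth med [861.8 354.8  18.2]
scene dark [198.9 248.6] 163 mean [ 607.5 -302.7   85. ] (array([ 608.2, -303.3]), array([21.9, 92.5]), 4.8) depth med [ 579.8 -294.7   26.1]
scene dark [314.5 260.3] 380 mean [818.8   2.4  85. ] (array([820.9,   2.9]), array([ 82.1, 135.3]), 10.2) depth med [795.3  27.4  18. ]
scene dark [266.9 253.4] 43 mean [ 725.7 -119.2   85. ] (array([ 724.9, -118.8]), array([57.8, 18.8]), 58.0) depth med [ 700.9 -102.2   10.6]
scene dark [232.8 342.9] 60 mean [ 926.2 -347.9   85. ] (array([ 925.4, -346.8]), array([55.9, 17.6]), 70.9) depth med [ 915.9 -343.3   21.8]
[[ 0.928 -0.     0.373]
 [-0.373 -0.001  0.928]
 [ 0.    -1.    -0.001]]
```

```bash
python3 - <<'E'
from h import *
import pickle
F=pickle.load(open('f0.pkl','rb'))
def pca(p): 
    c=p.mean(0); w,v=np.linalg.eigh(np.cov((p-c).T)); d=v[:,1]; return (c*1000).round(1),round(np.degrees(np.arctan2(d[1],d[0])),1),(np.sqrt(w*12)*1000).round(1)
f=F['top']; im=f['image']; V=im.max(2).astype(int); G=cv2.cvtColor(im,cv2.COLOR_RGB2GRAY).astype(int)
for name,(x0,x1,y0,y1),z,T in (('handle',(243,257,195,225),.085,(70,90,110)),('plate',(308,350,168,184),.05,(110,120,130,140))):
    for t in T:
        m=np.zeros(G.shape,bool); m[y0:y1,x0:x1]=V[y0:y1,x0:x1]<t
        v,u=np.nonzero(m); print(name,t,len(u),pca(onz(f,np.c_[u,v],z)[:,:2]))
# intensity-ish subpixel: darkest row per column for plate
blk=cv2.GaussianBlur(G.astype(np.float32),(0,0),.7)
pts=[]
for u in list(range(313,327))+list(range(338,347)):
    c=blk[165:185,u]; i=int(c.argmin()); pts.append((u,165+i,c[i]))
print(np.round(pts).astype(int).tolist())
for n,f in F.items():
    uv,P=depthpts(f)
    s=(abs(P[:,0]-.58)<.05)&(abs(P[:,1]+.295)<.08)&(P[:,2]>.035)&(P[:,2]<.053)
    print(n,'plate depth',pca(P[s][:,:2]),s.sum(), P[s][:,1].min(),P[s][:,1].max())
    s=(abs(P[:,0]-.56)<.04)&(abs(P[:,1]+.295)<.03)&(P[:,2]>.054)
    print(n,'stud depth',pca(P[s][:,:2]),s.sum(),P[s][:,:2].min(0),P[s][:,:2].max(0))
    s=(abs(P[:,0]-.459)<.07)&(abs(P[:,1]+.037)<.07)&(P[:,2]>.038)&(P[:,2]<.052)
    print(n,'lid',cv2.minAreaRect((P[s][:,:2]*1000).astype(np.float32)),P[s][:,2].mean())
    s=(abs(P[:,0]-.459)<.07)&(abs(P[:,1]+.037)<.07)&(P[:,2]>.075)
    print(n,'handle',pca(P[s][:,:2]),s.sum(),P[s][:,2].mean())
E
```

```text
handle 70 34 (array([458.8, -36.5]), np.float64(-172.4), array([ 5.8, 56.2]))
handle 90 66 (array([459.4, -36.5]), np.float64(-172.3), array([10.5, 60.3]))
handle 110 90 (array([459.6, -36.3]), np.float64(-173.1), array([13.2, 63.7]))
plate 110 108 (array([ 566.3, -283.8]), np.float64(90.8), array([ 42.2, 111.1]))
plate 120 141 (array([ 566.5, -282.6]), np.float64(89.2), array([ 44.1, 113.9]))
plate 130 214 (array([ 568.3, -285.9]), np.float64(90.9), array([ 45.2, 113.2]))
plate 140 411 (array([ 572.4, -287.7]), np.float64(90.0), array([ 47.5, 107.3]))
[[313, 177, 106], [314, 177, 85], [315, 177, 80], [316, 177, 83], [317, 177, 83], [318, 177, 81], [319, 177, 80], [320, 177, 83], [321, 177, 83], [322, 177, 80], [323, 177, 77], [324, 177, 83], [325, 181, 77], [326, 181, 81], [338, 175, 85], [339, 175, 83], [340, 175, 82], [341, 175, 82], [342, 175, 88], [343, 174, 96], [344, 174, 109], [345, 174, 125], [346, 173, 136]]
top plate depth (array([ 572.1, -293.1]), np.float64(96.3), array([29.8, 98.7])) 85 -0.34410260911263546 -0.24437085938595052
top stud depth (array([ 563. , -295.6]), np.float64(94.1), array([20.8, 41.5])) 74 [ 0.55107773 -0.31586255] [ 0.57336135 -0.27464499]
top lid ((457.4510498046875, -37.89815139770508), (88.76869201660156, 88.99483489990234), 7.472551345825195) 0.04498515540064797
top handle (array([459.2, -34.9]), np.float64(-172.5), array([12.2, 60.1])) 76 0.08514503918786268
scene plate depth (array([ 577.4, -293.5]), np.float64(93.2), array([ 23.4, 100.6])) 107 -0.3453963694248692 -0.24501319328649
scene stud depth (array([ 566.3, -298.4]), np.float64(104.6), array([24.9, 43.5])) 68 [ 0.55244826 -0.32274455] [ 0.58357887 -0.27206461]
scene lid ((458.98797607421875, -38.61650085449219), (88.57391357421875, 91.490478515625), 6.675807952880859) 0.04576132840158168
scene handle (array([462.1, -37. ]), np.float64(-171.3), array([14., 62.])) 70 0.08459646770962699
```

```bash
python3 - <<'E'
from h import *
import pickle
F=pickle.load(open('f0.pkl','rb'))
f=F['top']; G=cv2.GaussianBlur(cv2.cvtColor(f['image'],cv2.COLOR_RGB2GRAY).astype(np.float32),(0,0),.6)
P=[]
for u in list(range(315,324))+list(range(338,343)):
    w=np.clip(150-G[171:181,u],0,None); v=(w*np.arange(171,181)).sum()/w.sum(); P.append((u,v))
q=onz(f,P,.05); a=np.polyfit(q[:,1],q[:,0],1); print('plate top x=%.4f+%.4f(y+.295)'%(np.polyval(a,-.295),a[0]),'yaw',np.degrees(np.arctan(-a[0])))
# foot back edge corners/ scale lines: green frame edges
for n,f in F.items():
    hsv=cv2.cvtColor(f['image'],cv2.COLOR_RGB2HSV)
    m=cv2.inRange(hsv,(40,80,0),(85,255,255)); 
    v,u=np.nonzero(m); q=onz(f,np.c_[u,v],.115)
    uvd=f['range_z'][v,u]; o,d=rays(f,np.c_[u,v]); z=(o+d*uvd[:,None])[:,2]
    s=(abs(z-.115)<.006)&(abs(q[:,0]-.563)<.12)&(abs(q[:,1]-.268)<.12)
    print(n,s.sum(),cv2.minAreaRect((q[s,:2]*1000).astype(np.float32)))
E
```

```text
plate top x=0.5702+-0.0508(y+.295) yaw 2.9078333389143287
top 243 ((564.4595947265625, 270.1285400390625), (139.68495178222656, 138.47171020507812), 13.747458457946777)
scene 163 ((566.2694091796875, 268.7415771484375), (143.21746826171875, 139.3660430908203), 13.616539001464844)
```

```bash
cat > plan.py <<'E'
from h import *
import sys
def plan(goal,yaw,n,cur=None):
    """yaw deg of tool z in world; uniform rows; also levels tool"""
    o=r.get_obs(); p=np.array(o['tcp_pos']); A=R.from_rotvec(o['orientation'])
    a=np.radians(yaw); z=np.array([np.cos(a),np.sin(a),0]); y=np.array([0,0,-1.]); x=np.cross(y,z)
    B=R.from_matrix(np.c_[x,y,z]); d=(A.inv()*B).as_rotvec()
    st=R.from_rotvec(d/n); M=sum((st**k).as_matrix() for k in range(n))
    s=np.linalg.solve(A.as_matrix()@M,np.asarray(goal)-p)
    t=A.as_matrix()[:,2]
    print('row',(s*1000).round(2),'mm',np.degrees(d/n).round(3),'deg x',n,'| curyaw',np.degrees(np.arctan2(t[1],t[0])).round(2),'tcp',p.round(4),'q',np.round(o['joints'],2),'t',round(o['clock'],2),'F',np.round(o['contact_force'],1),'w',round(o['grip_width'],4))
if __name__=='__main__':
    v=[float(x) for x in sys.argv[1:]]; plan(v[:3],v[3],int(v[4]))
E
python3 plan.py .459 -.0365 .25 -4.5 20
```

```text
row [ 35.67  -0.   -10.38] mm [3.000e-03 3.631e+00 2.000e-03] deg x 20 | curyaw 68.13 tcp [0.2514 0.6261 0.2497] q [-1.3   0.48  0.02  1.56 -0.01  1.11 -0.08] t 0.2 F [-0.3  0.2 -0.5] w 0.0852
```

Emit:
jog_arm:
  motion:
    - [1,[0.0357,0,-0.0104],[0,3.63,0]]
    - [1,[0.0357,0,-0.0104],[0,3.63,0]]
    - [1,[0.0357,0,-0.0104],[0,3.63,0]]
    - [1,[0.0357,0,-0.0104],[0,3.63,0]]
    - [1,[0.0357,0,-0.0104],[0,3.63,0]]
    - [1,[0.0357,0,-0.0104],[0,3.63,0]]
    - [1,[0.0357,0,-0.0104],[0,3.63,0]]
    - [1,[0.0357,0,-0.0104],[0,3.63,0]]
    - [1,[0.0357,0,-0.0104],[0,3.63,0]]
    - [1,[0.0357,0,-0.0104],[0,3.63,0]]

```text
clock: 1.03
tcp_pos: [0.4649, 0.3271, 0.2503]
orientation: [-1.421, 0.794, -0.794]
contact_force: [0.5, -0.1, 0.2]
grip_width: 0.0855
```

```bash
python3 plan.py .459 -.0365 .25 -4.5 10
```

```text
row [ 3.548e+01  3.000e-02 -1.038e+01] mm [-2.000e-03  3.612e+00 -0.000e+00] deg x 10 | curyaw 31.62 tcp [0.4649 0.3271 0.2503] q [-0.93  0.3   0.25  1.83 -0.09  1.02 -0.09] t 1.03 F [ 0.5 -0.1  0.2] w 0.0855
```

Emit:
jog_arm:
  motion:
    - [1,[0.0355,0,-0.0104],[0,3.61,0]]
    - [1,[0.0355,0,-0.0104],[0,3.61,0]]
    - [1,[0.0355,0,-0.0104],[0,3.61,0]]
    - [1,[0.0355,0,-0.0104],[0,3.61,0]]
    - [1,[0.0355,0,-0.0104],[0,3.61,0]]
    - [1,[0.0355,0,-0.0104],[0,3.61,0]]
    - [1,[0.0355,0,-0.0104],[0,3.61,0]]
    - [1,[0.0355,0,-0.0104],[0,3.61,0]]
    - [1,[0.0355,0,-0.0104],[0,3.61,0]]
    - [1,[0.0355,0,-0.0104],[0,3.61,0]]

```text
clock: 1.87
tcp_pos: [0.4589, -0.0368, 0.2504]
orientation: [-1.171, 1.266, -1.267]
contact_force: [0.9, 0.2, 0.2]
grip_width: 0.0853
```

```bash
python3 plan.py .459 -.0365 .16 -82.5 14
```

```text
row [-0.02  6.46 -0.01] mm [-1.000e-03  5.574e+00 -2.000e-03] deg x 14 | curyaw -4.47 tcp [ 0.4589 -0.0368  0.2504] q [-0.56  0.12  0.55  2.08 -0.07  0.97 -0.05] t 1.87 F [0.9 0.2 0.2] w 0.0853
```

Emit:
jog_arm:
  motion:
    - [1,[0,0.0065,0],[0,5.57,0]]
    - [1,[0,0.0065,0],[0,5.57,0]]
    - [1,[0,0.0065,0],[0,5.57,0]]
    - [1,[0,0.0065,0],[0,5.57,0]]
    - [1,[0,0.0065,0],[0,5.57,0]]
    - [1,[0,0.0065,0],[0,5.57,0]]
    - [1,[0,0.0065,0],[0,5.57,0]]
    - [1,[0,0.0065,0],[0,5.57,0]]
    - [1,[0,0.0065,0],[0,5.57,0]]
    - [1,[0,0.0065,0],[0,5.57,0]]

```text
clock: 2.7
tcp_pos: [0.4593, -0.035, 0.185]
orientation: [-0.512, 1.93, -1.929]
contact_force: [-0.4, 0.8, 0.4]
grip_width: 0.0855
```

Emit:
jog_arm:
  motion:
    - [1,[0,0.0065,0],[0,5.57,0]]
    - [1,[0,0.0065,0],[0,5.57,0]]
    - [1,[0,0.0065,0],[0,5.57,0]]
    - [1,[0,0.0065,0],[0,5.57,0]]
    - [1,[0,0,0],[0,0,0]]

```text
clock: 3.12
tcp_pos: [0.4586, -0.0349, 0.1583]
orientation: [-0.145, 2.154, -2.155]
contact_force: [-0.7, 0.0, -0.3]
grip_width: 0.0855
```

```bash
python3 plan.py .459 -.0365 .075 -82.5 10; python3 - <<'E'
from h import *
f=grab('scene'); im=cv2.cvtColor(f['image'],cv2.COLOR_RGB2BGR)
cv2.imwrite('pics/s3.png',cv2.resize(im[100:240,180:340],None,fx=4,fy=4,interpolation=cv2.INTER_CUBIC))
E
```

```text
row [-0.03  8.33  0.17] mm [-0.002  0.006  0.012] deg x 10 | curyaw -82.44 tcp [ 0.4586 -0.0349  0.1583] q [-0.67  0.31  0.73  2.18 -0.3   0.76 -1.19] t 3.12 F [-0.7  0.  -0.3] w 0.0855
```

View pics/s3.png

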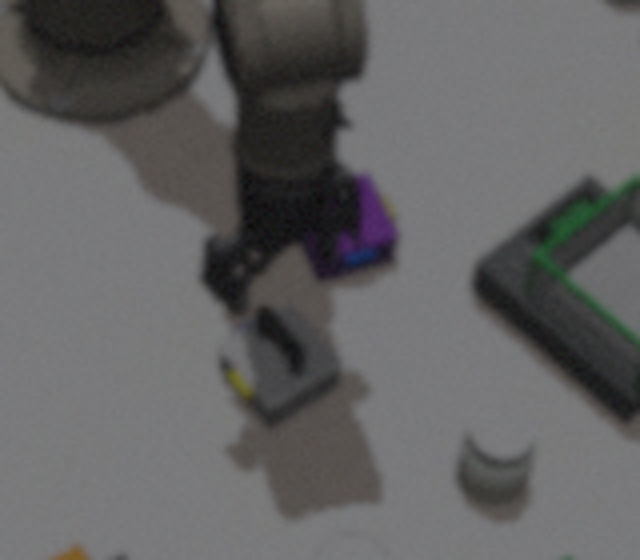

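The gripper is over the box: in the crop, the jaws are at about (280,230) with the box below at (280,360). Descending onto the handle.

Emit:
jog_arm:
  motion:
    - [1,[0,0.0085,0.0002],[0,0,0]]
    - [1,[0,0.0085,0.0002],[0,0,0]]
    - [1,[0,0.0085,0.0002],[0,0,0]]
    - [1,[0,0.0085,0.0002],[0,0,0]]
    - [1,[0,0.0085,0.0002],[0,0,0]]
    - [1,[0,0.0085,0.0002],[0,0,0]]
    - [1,[0,0.0085,0.0002],[0,0,0]]
    - [1,[0,0.0085,0.0002],[0,0,0]]
    - [1,[0,0.0085,0.0002],[0,0,0]]
    - [1,[0,0.006,0.0002],[0,0,0]]

```text
clock: 4.0
tcp_pos: [0.4593, -0.037, 0.0757]
orientation: [-0.147, 2.152, -2.152]
contact_force: [-0.2, -0.8, -0.3]
grip_width: 0.0857
```

Emit:
jog_arm:
  motion:
    - [0.3,[0,0,0],[0,0,0]]
    - [0.2,[0,0,0],[0,0,0]]
    - [0,[0,0,0],[0,0,0]]
    - [0,[0,0,0],[0,0,0]]
    - [0,[0,0,0],[0,0,0]]
    - [0,[0,0,0],[0,0,0]]
    - [0,[0,0,0],[0,0,0]]
    - [0,[0,0,0],[0,0,0]]
    - [0,[0,0,0],[0,0,0]]
    - [0,[0,0,0],[0,0,0]]
  force: 70

```text
clock: 4.83
tcp_pos: [0.4597, -0.0366, 0.0769]
orientation: [-0.146, 2.152, -2.151]
contact_force: [-1.0, 1.8, 1.3]
grip_width: 0.0108
```

```bash
python3 plan.py .459 -.0365 .16 -82.5 4
```

```text
row [  0.16 -20.78  -0.06] mm [ 0.007  0.065 -0.001] deg x 4 | curyaw -82.24 tcp [ 0.4597 -0.0366  0.0769] q [-0.54  0.46  0.59  2.22 -0.47  0.58 -1.03] t 4.83 F [-1.   1.8  1.3] w 0.0108
```

Emit:
jog_arm:
  motion:
    - [0,[0,-0.01,0],[0,0,0]]
    - [0,[0,-0.02,0],[0,0,0]]
    - [0,[0,-0.025,0],[0,0,0]]
    - [0,[0,-0.025,0],[0,0,0]]
    - [0,[0,0,0],[0,0,0]]
  force: 70

```text
clock: 5.25
tcp_pos: [0.4617, -0.0378, 0.1605]
orientation: [-0.138, 2.15, -2.149]
contact_force: [0.1, -0.5, -3.8]
grip_width: 0.0109
```

```bash
python3 plan.py .484 -.3003 .157 -82.5 9;  python3 - <<'E'
from h import *
f=grab('scene'); im=cv2.cvtColor(f['image'],cv2.COLOR_RGB2BGR)
cv2.imwrite('pics/s4.png',cv2.resize(im[100:240,180:340],None,fx=4,fy=4,interpolation=cv2.INTER_CUBIC))
E
```

```text
row [ 1.4   0.38 29.24] mm [-0.     0.019 -0.038] deg x 9 | curyaw -82.33 tcp [ 0.4617 -0.0378  0.1605] q [-0.67  0.31  0.74  2.17 -0.3   0.76 -1.17] t 5.25 F [ 0.1 -0.5 -3.8] w 0.0109
```

View pics/s4.png

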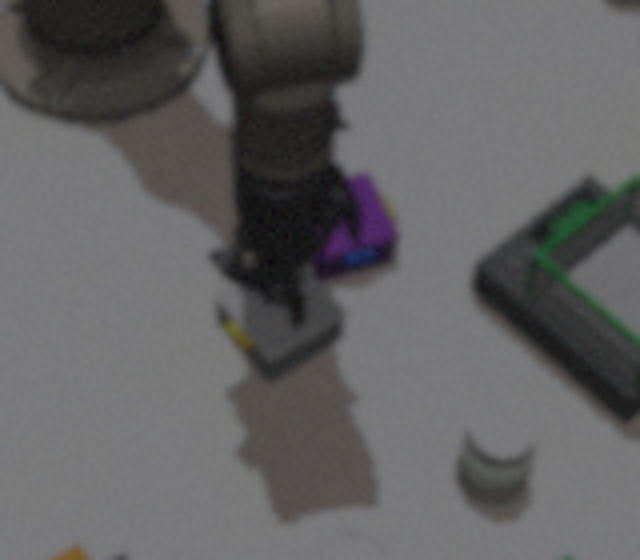

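The box is lifted, at about (280,320) in the crop with its shadow below it. The wrist force of -3.8 N matches the box's weight. Moving toward the bracket.

Emit:
jog_arm:
  motion:
    - [0,[0.0014,0,0.02],[0,0,0]]
    - [0,[0.0014,0,0.03],[0,0,0]]
    - [0,[0.0014,0,0.03],[0,0,0]]
    - [0,[0.0014,0,0.03],[0,0,0]]
    - [0,[0.0014,0,0.03],[0,0,0]]
    - [0,[0.0014,0,0.03],[0,0,0]]
    - [0,[0.0014,0,0.03],[0,0,0]]
    - [0,[0.0014,0,0.03],[0,0,0]]
    - [0,[0.0014,0,0.0332],[0,0,0]]
    - [0,[0,0,0],[0,0,0]]

```text
clock: 6.13
tcp_pos: [0.4807, -0.307, 0.1563]
orientation: [-0.139, 2.15, -2.162]
contact_force: [0.3, -1.1, -3.2]
grip_width: 0.0111
```

```bash
python3 plan.py .484 -.3003 .105 4 15
```

```text
row [-0.53  3.42 -0.16] mm [-0.014 -5.779  0.02 ] deg x 15 | curyaw -82.69 tcp [ 0.4807 -0.307   0.1563] q [-0.07  0.5   0.7   1.93 -0.41  0.86 -0.6 ] t 6.13 F [ 0.3 -1.1 -3.2] w 0.0111
```

Emit:
jog_arm:
  motion:
    - [0,[0,0,0],[0,-5.78,0]]
    - [0,[0,0,0],[0,-5.78,0]]
    - [0,[0,0,0],[0,-5.78,0]]
    - [0,[0,0,0],[0,-5.78,0]]
    - [0,[0,0,0],[0,-5.78,0]]
    - [0,[0,0,0],[0,-5.78,0]]
    - [0,[0,0,0],[0,-5.78,0]]
    - [0,[0,0,0],[0,-5.78,0]]
    - [0,[0,0,0],[0,-5.78,0]]
    - [0,[0,0,0],[0,-5.78,0]]

```text
clock: 6.97
tcp_pos: [0.4814, -0.2988, 0.155]
orientation: [-0.981, 1.516, -1.511]
contact_force: [0.1, 0.1, -4.0]
grip_width: 0.0112
```

Emit:
jog_arm:
  motion:
    - [0,[0,0,0],[0,-5.78,0]]
    - [0,[0,0,0],[0,-5.78,0]]
    - [0,[0,0,0],[0,-5.78,0]]
    - [0,[0,0,0],[0,-5.78,0]]
    - [0,[0,0,0],[0,-5.78,0]]
    - [0,[0,0,0],[0,0,0]]

```text
clock: 7.47
tcp_pos: [0.4814, -0.2989, 0.1552]
orientation: [-1.247, 1.152, -1.147]
contact_force: [1.0, -0.4, -3.8]
grip_width: 0.0111
```

```bash
python3 plan.py .484 -.3003 .095 4 8
```

```text
row [0.2  7.52 0.32] mm [ 0.017  0.078 -0.012] deg x 8 | curyaw 4.63 tcp [ 0.4814 -0.2989  0.1552] q [ 0.2   0.42  0.31  1.92 -0.17  0.83  0.69] t 7.47 F [ 1.  -0.4 -3.8] w 0.0111
```

Emit:
jog_arm:
  motion:
    - [0,[0,0.0075,0],[0,0,0]]
    - [0,[0,0.0075,0],[0,0,0]]
    - [0,[0,0.0075,0],[0,0,0]]
    - [0,[0,0.0075,0],[0,0.3,0]]
    - [0,[0,0.0075,0],[0,0.3,0]]
    - [0,[0,0.0075,0],[0,0,0]]
    - [0,[0,0.0075,0],[0,0,0]]
    - [0,[0,0.0075,0],[0,0,0]]
    - [0,[0,0,0],[0,0,0]]

```text
clock: 8.22
tcp_pos: [0.4818, -0.2989, 0.0951]
orientation: [-1.241, 1.162, -1.158]
contact_force: [0.3, -1.1, -3.8]
grip_width: 0.0105
```

```bash
python3 plan.py .5035 -.299 .095 4 8; python3 - <<'E'
from h import *
for n,(y,x) in (('top',(130,280)),('scene',(170,140))):
    f=grab(n); im=cv2.cvtColor(f['image'],cv2.COLOR_RGB2BGR)
    cv2.imwrite('pics/%s5.png'%n,cv2.resize(im[y:y+100,x:x+100],None,fx=5,fy=5,interpolation=cv2.INTER_CUBIC))
E
```

```text
row [0.19 0.01 2.71] mm [ 0.016 -0.019 -0.009] deg x 8 | curyaw 3.85 tcp [ 0.4818 -0.2989  0.0951] q [ 0.23  0.51  0.28  1.96 -0.21  0.71  0.71] t 8.22 F [ 0.3 -1.1 -3.8] w 0.0105
```

View pics/top5.png

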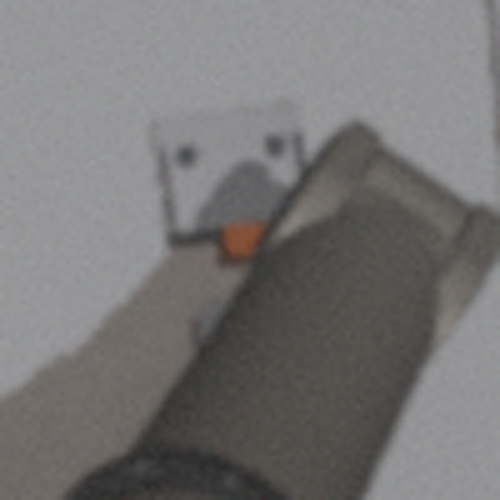

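View pics/scene5.png

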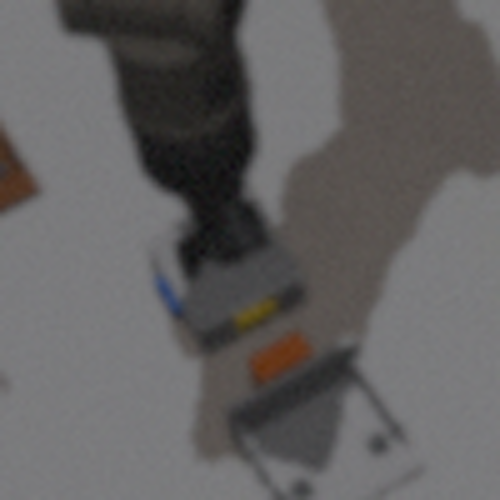

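The scene view shows the yellow tab at (253,315) facing the orange stud at (280,355), about 25 mm short of it.

Emit:
jog_arm:
  motion:
    - [0,[0,0,0.004],[0,0,0]]
    - [0,[0,0,0.004],[0,0,0]]
    - [0,[0,0,0.004],[0,0,0]]
    - [0,[0,0,0.003],[0,0,0]]
    - [0,[0,0,0.003],[0,0,0]]
    - [0,[0,0,0.002],[0,0,0]]
    - [0,[0,0,0],[0,0,0]]

```text
clock: 8.9
tcp_pos: [0.5033, -0.298, 0.0969]
orientation: [-1.24, 1.159, -1.16]
contact_force: [-1.0, -0.4, -3.3]
grip_width: 0.0108
```

Emit:
jog_arm:
  motion:
    - [0,[0,0,0.001],[0,0,0]]
    - [0,[0,0,0.001],[0,0,0]]
    - [0,[0,0,0.001],[0,0,0]]
    - [0,[0,0,0],[0,0,0]]

```text
clock: 9.23
tcp_pos: [0.5055, -0.298, 0.0967]
orientation: [-1.24, 1.16, -1.16]
contact_force: [0.2, 0.1, -3.7]
grip_width: 0.0105
```

Emit:
jog_arm:
  motion:
    - [0,[0,0,0.001],[0,0,0]]
    - [0,[0,0,0.001],[0,0,0]]
    - [0,[0,0,0.001],[0,0,0]]
    - [0,[0,0,0],[0,0,0]]

```text
clock: 9.57
tcp_pos: [0.5084, -0.2978, 0.0967]
orientation: [-1.24, 1.16, -1.159]
contact_force: [-1.7, -0.2, -2.4]
grip_width: 0.0107
```

Emit:
jog_arm:
  motion:
    - [0,[0,0,0.001],[0,0,0]]
    - [0,[0,0,0.001],[0,0,0]]
    - [0,[0,0,0],[0,0,0]]

```text
clock: 9.82
tcp_pos: [0.5107, -0.2976, 0.0967]
orientation: [-1.24, 1.16, -1.16]
contact_force: [-1.4, -0.0, -3.8]
grip_width: 0.0107
```

Emit:
jog_arm:
  motion:
    - [0,[0,0,0.001],[0,0,0]]
    - [0,[0,0,0.001],[0,0,0]]
    - [0,[0,0,0],[0,0,0]]

```text
clock: 10.07
tcp_pos: [0.5123, -0.2975, 0.0967]
orientation: [-1.241, 1.16, -1.159]
contact_force: [-2.5, -1.5, -3.5]
grip_width: 0.0109
```

```bash
python3 - <<'E'
from h import *
f=grab('scene'); im=cv2.cvtColor(f['image'],cv2.COLOR_RGB2BGR)
cv2.imwrite('pics/scene6.png',cv2.resize(im[200:270,155:225],None,fx=8,fy=8,interpolation=cv2.INTER_CUBIC))
print(r.get_obs()['contact_force'],r.get_obs()['moment'])
E
```

```text
[-3.0556892  -0.40650123 -3.44981459] [-0.13536545  0.70093074  0.01402293]
```

View pics/scene6.png

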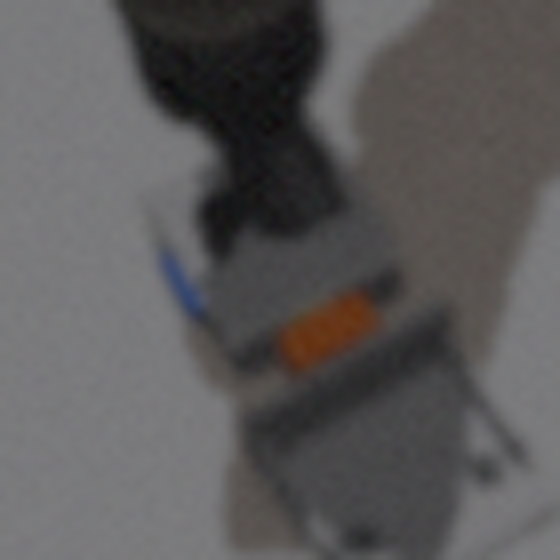

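The yellow tab has met the stud at (330,330) in the crop and is sliding at about 2–3 N. Pushing on until the end stop shows as a rise in force.

Emit:
jog_arm:
  motion:
    - [0,[0,0,0.001],[0,0,0]]
    - [0,[0,0,0.001],[0,0,0]]
    - [0,[0,0,0],[0,0,0]]

```text
clock: 10.37
tcp_pos: [0.5126, -0.2976, 0.0964]
orientation: [-1.242, 1.163, -1.158]
contact_force: [-6.0, -1.5, -1.6]
grip_width: 0.0109
```

Emit:
jog_arm:
  motion:
    - [0,[0,0,0.001],[0,0,0]]
    - [0,[0,0,0],[0,0,0]]

```text
clock: 10.53
tcp_pos: [0.5127, -0.2976, 0.0961]
orientation: [-1.243, 1.165, -1.157]
contact_force: [-8.6, -0.7, -0.6]
grip_width: 0.011
```

Emit:
jog_arm:
  motion:
    - [0,[0,0,0.001],[0,0,0]]
    - [0,[0,0,0],[0,0,0]]

```text
clock: 10.7
tcp_pos: [0.5128, -0.2976, 0.0959]
orientation: [-1.243, 1.166, -1.156]
contact_force: [-9.9, -0.5, -0.1]
grip_width: 0.0107
```

Travel stopped at x = 0.5127 while the force rose to 10 N, after about 6 mm of pressed travel. That is the end stop. Backing off now to check.

Emit:
jog_arm:
  motion:
    - [0,[0,0,-0.003],[0,0,0]]
    - [0,[0,0,-0.003],[0,0,0]]
    - [0,[0,0,-0.005],[0,0,0]]
    - [0,[0,0,-0.005],[0,0,0]]
    - [0,[0,0,-0.006],[0,0,0]]
    - [0,[0,0,-0.006],[0,0,0]]
    - [0,[0,0,-0.006],[0,0,0]]
    - [0,[0,0,-0.005],[0,0,0]]
    - [0,[0,0,0],[0,0,0]]

```text
clock: 11.45
tcp_pos: [0.476, -0.3001, 0.0968]
orientation: [-1.24, 1.161, -1.16]
contact_force: [-1.0, -0.1, -3.6]
grip_width: 0.0108
```

```bash
python3 plan.py .482 -.300 .095 94 15; python3 - <<'E'
from h import *
f=grab('scene'); im=cv2.cvtColor(f['image'],cv2.COLOR_RGB2BGR)
cv2.imwrite('pics/scene7.png',cv2.resize(im[200:270,155:225],None,fx=8,fy=8,interpolation=cv2.INTER_CUBIC))
E
```

```text
row [0.31 0.12 0.32] mm [ 2.000e-03 -6.015e+00 -4.000e-03] deg x 15 | curyaw 3.77 tcp [ 0.476  -0.3001  0.0968] q [ 0.23  0.5   0.29  1.97 -0.21  0.7   0.71] t 11.45 F [-1.  -0.1 -3.6] w 0.0108
```

View pics/scene7.png

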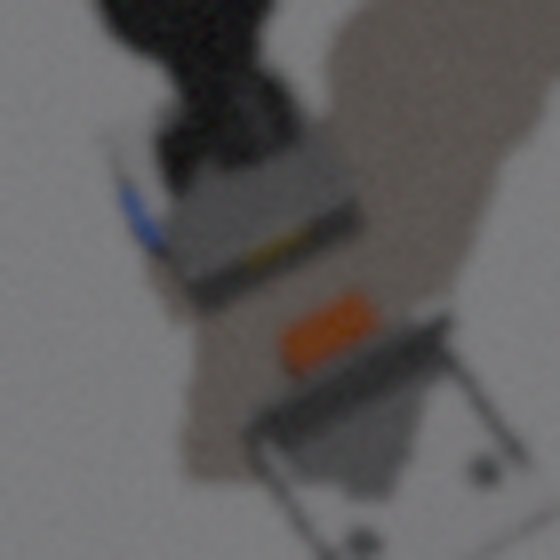

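The yellow tab is now almost flush at (275,250) in the crop. Turning the box a quarter turn.

Emit:
jog_arm:
  motion:
    - [0,[0,0,0],[0,-6.01,0]]
    - [0,[0,0,0],[0,-6.01,0]]
    - [0,[0,0,0],[0,-6.01,0]]
    - [0,[0,0,0],[0,-6.01,0]]
    - [0,[0,0,0],[0,-6.01,0]]
    - [0,[0,0,0],[0,-6.01,0]]
    - [0,[0,0,0],[0,-6.01,0]]
    - [0,[0,0,0],[0,-6.01,0]]
    - [0,[0,0,0],[0,-6.01,0]]
    - [0,[0,0,0],[0,-6.01,0]]

```text
clock: 12.33
tcp_pos: [0.4781, -0.2999, 0.0968]
orientation: [-1.542, 0.352, -0.353]
contact_force: [-0.3, -0.3, -4.6]
grip_width: 0.0105
```

Emit:
jog_arm:
  motion:
    - [0,[0,0,0],[0,-6.01,0]]
    - [0,[0,0,0],[0,-6.01,0]]
    - [0,[0,0,0],[0,-6.01,0]]
    - [0,[0,0,0],[0,-6.01,0]]
    - [0,[0,0,0],[0,-6.01,0]]
    - [0,[0,0,0],[0,0,0]]

```text
clock: 12.83
tcp_pos: [0.4779, -0.3001, 0.0968]
orientation: [-1.57, -0.058, 0.057]
contact_force: [-0.8, -0.4, -4.2]
grip_width: 0.011
```

```bash
python3 plan.py .500 -.2975 .095 94 6; python3 - <<'E'
from h import *
f=grab('scene'); im=cv2.cvtColor(f['image'],cv2.COLOR_RGB2BGR)
cv2.imwrite('pics/scene8.png',cv2.resize(im[200:270,155:225],None,fx=8,fy=8,interpolation=cv2.INTER_CUBIC))
E
```

```text
row [3.71 0.3  0.17] mm [-0.     0.03   0.005] deg x 6 | curyaw 94.18 tcp [ 0.4779 -0.3001  0.0968] q [ 0.54  0.49 -0.12  1.94  0.09  0.71  2.02] t 12.83 F [-0.8 -0.4 -4.2] w 0.011
```

View pics/scene8.png

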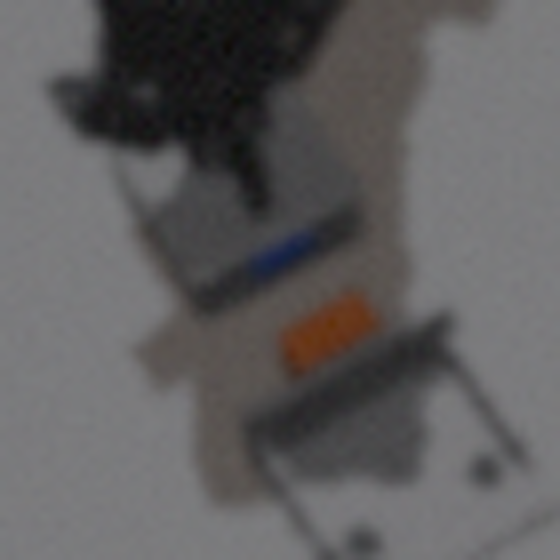

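The blue tab, at (285,255) in the crop, faces the stud at (330,335). Approaching along tool +x.

Emit:
jog_arm:
  motion:
    - [0,[0.004,0,0],[0,0,0]]
    - [0,[0.005,0,0],[0,0,0]]
    - [0,[0.005,0,0.0005],[0,0,0]]
    - [0,[0.004,0,0.0005],[0,0,0]]
    - [0,[0.003,0,0],[0,0,0]]
    - [0,[0.002,0,0],[0,0,0]]
    - [0,[0,0,0],[0,0,0]]

```text
clock: 13.47
tcp_pos: [0.5012, -0.297, 0.0968]
orientation: [-1.57, -0.055, 0.055]
contact_force: [0.7, 0.2, -3.7]
grip_width: 0.0111
```

Emit:
jog_arm:
  motion:
    - [0,[0.001,0,0],[0,0,0]]
    - [0,[0.001,0,0],[0,0,0]]
    - [0,[0.001,0,0],[0,0,0]]
    - [0,[0,0,0],[0,0,0]]

```text
clock: 13.8
tcp_pos: [0.5036, -0.297, 0.0968]
orientation: [-1.57, -0.055, 0.055]
contact_force: [0.8, 0.2, -3.5]
grip_width: 0.011
```

Emit:
jog_arm:
  motion:
    - [0,[0.001,0,0],[0,0,0]]
    - [0,[0.001,0,0],[0,0,0]]
    - [0,[0.001,0,0],[0,0,0]]
    - [0,[0,0,0],[0,0,0]]

```text
clock: 14.13
tcp_pos: [0.5062, -0.2969, 0.0967]
orientation: [-1.57, -0.054, 0.055]
contact_force: [-0.9, -0.6, -2.8]
grip_width: 0.0106
```

Emit:
jog_arm:
  motion:
    - [0,[0.001,0,0],[0,0,0]]
    - [0,[0.001,0,0],[0,0,0]]
    - [0,[0,0,0],[0,0,0]]

```text
clock: 14.38
tcp_pos: [0.5083, -0.2968, 0.0967]
orientation: [-1.57, -0.054, 0.055]
contact_force: [-2.2, 0.0, -2.6]
grip_width: 0.0106
```

Emit:
jog_arm:
  motion:
    - [0,[0.001,0,0],[0,0,0]]
    - [0,[0.001,0,0],[0,0,0]]
    - [0,[0,0,0],[0,0,0]]

```text
clock: 14.63
tcp_pos: [0.5105, -0.2966, 0.0967]
orientation: [-1.57, -0.055, 0.055]
contact_force: [-1.9, -1.0, -4.9]
grip_width: 0.0108
```

Emit:
jog_arm:
  motion:
    - [0,[0.001,0,0],[0,0,0]]
    - [0,[0.001,0,0],[0,0,0]]
    - [0,[0,0,0],[0,0,0]]

```text
clock: 14.88
tcp_pos: [0.512, -0.2965, 0.0967]
orientation: [-1.57, -0.054, 0.055]
contact_force: [-4.4, -0.5, -2.4]
grip_width: 0.0104
```

Emit:
jog_arm:
  motion:
    - [0,[0.001,0,0],[0,0,0]]
    - [0,[0.001,0,0],[0,0,0]]
    - [0,[0,0,0],[0,0,0]]

```text
clock: 15.13
tcp_pos: [0.5123, -0.2965, 0.0962]
orientation: [-1.569, -0.051, 0.058]
contact_force: [-7.4, -1.0, -1.5]
grip_width: 0.0108
```

Emit:
jog_arm:
  motion:
    - [0,[0.001,0,0],[0,0,0]]
    - [0,[0,0,0],[0,0,0]]
    - [0,[0,0,0],[0,0,0]]

```text
clock: 15.38
tcp_pos: [0.5124, -0.2965, 0.096]
orientation: [-1.569, -0.049, 0.058]
contact_force: [-8.3, -1.9, -1.1]
grip_width: 0.0109
```

Emit:
jog_arm:
  motion:
    - [0,[-0.003,0,0],[0,0,0]]
    - [0,[-0.003,0,0],[0,0,0]]
    - [0,[-0.005,0,0],[0,0,0]]
    - [0,[-0.006,0,0],[0,0,0]]
    - [0,[-0.006,0,0],[0,0,0]]
    - [0,[-0.006,0,0],[0,0,0]]
    - [0,[-0.004,0,0],[0,0,0]]
    - [0,[0,0,0],[0,0,0]]

```text
clock: 16.05
tcp_pos: [0.4811, -0.2988, 0.0967]
orientation: [-1.57, -0.053, 0.055]
contact_force: [0.1, 0.2, -2.9]
grip_width: 0.0106
```

```bash
python3 plan.py .48 -.30 .095 94 6; python3 - <<'E'
from h import *
f=grab('scene'); im=cv2.cvtColor(f['image'],cv2.COLOR_RGB2BGR)
cv2.imwrite('pics/scene9.png',cv2.resize(im[200:270,155:225],None,fx=8,fy=8,interpolation=cv2.INTER_CUBIC))
E
```

```text
row [-0.2   0.29 -0.18] mm [-0.001 -0.012 -0.009] deg x 6 | curyaw 93.93 tcp [ 0.4811 -0.2988  0.0967] q [ 0.54  0.5  -0.12  1.94  0.09  0.72  2.01] t 16.05 F [ 0.1  0.2 -2.9] w 0.0106
```

View pics/scene9.png

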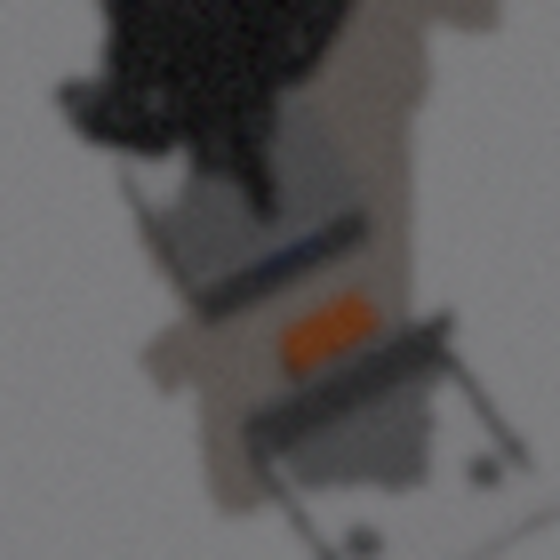

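The blue tab is now flush too, at (290,255). Lifting high for the carry.

Emit:
jog_arm:
  motion:
    - [0,[0,-0.015,0],[0,0,0]]
    - [0,[0,-0.025,0],[0,0,0]]
    - [0,[0,-0.03,0],[0,0,0]]
    - [0,[0,-0.03,0],[0,0,0]]
    - [0,[0,-0.03,0],[0,0,0]]
    - [0,[0,-0.02,0],[0,0,0]]
    - [0,[0,-0.01,0],[0,0,0]]
    - [0,[0,0,0],[0,0,0]]

```text
clock: 16.77
tcp_pos: [0.484, -0.299, 0.2592]
orientation: [-1.572, -0.058, 0.051]
contact_force: [0.6, -0.3, -3.7]
grip_width: 0.0106
```

```bash
python3 plan.py .565 .2695 .26 103.7 20
```

```text
row [ 8.27 -0.06 27.53] mm [ 0.008 -0.485  0.012] deg x 20 | curyaw 94.0 tcp [ 0.484  -0.299   0.2592] q [ 0.55  0.3  -0.13  1.8   0.04  1.04  2.04] t 16.77 F [ 0.6 -0.3 -3.7] w 0.0106
```

Emit:
jog_arm:
  motion:
    - [0,[0.0083,0,0.015],[0,-0.49,0]]
    - [0,[0.0083,0,0.0275],[0,-0.49,0]]
    - [0,[0.0083,0,0.0275],[0,-0.49,0]]
    - [0,[0.0083,0,0.0275],[0,-0.49,0]]
    - [0,[0.0083,0,0.0275],[0,-0.49,0]]
    - [0,[0.0083,0,0.0275],[0,-0.49,0]]
    - [0,[0.0083,0,0.0275],[0,-0.49,0]]
    - [0,[0.0083,0,0.0275],[0,-0.49,0]]
    - [0,[0.0083,0,0.0275],[0,-0.49,0]]
    - [0,[0.0083,0,0.0275],[0,-0.49,0]]

```text
clock: 17.6
tcp_pos: [0.5351, -0.0266, 0.2545]
orientation: [-1.567, -0.12, 0.126]
contact_force: [1.0, -0.3, -3.8]
grip_width: 0.0106
```

```bash
python3 plan.py .565 .2695 .26 103.7 11
```

```text
row [ 7.86 -0.5  25.89] mm [-0.006 -0.43  -0.018] deg x 11 | curyaw 98.96 tcp [ 0.5351 -0.0266  0.2545] q [ 0.18  0.26 -0.29  1.87  0.09  1.03  1.58] t 17.6 F [ 1.  -0.3 -3.8] w 0.0106
```

Emit:
jog_arm:
  motion:
    - [0,[0.0082,0,0.0275],[0,-0.45,0]]
    - [0,[0.0082,0,0.0275],[0,-0.45,0]]
    - [0,[0.0082,0,0.0275],[0,-0.45,0]]
    - [0,[0.0082,0,0.0275],[0,-0.45,0]]
    - [0,[0.0082,0,0.0275],[0,-0.45,0]]
    - [0,[0.0082,0,0.0275],[0,-0.45,0]]
    - [0,[0.0082,0,0.0275],[0,-0.45,0]]
    - [0,[0.0082,0,0.0275],[0,-0.45,0]]
    - [0,[0.0082,0,0.0275],[0,-0.45,0]]
    - [0,[0.0082,0,0.02],[0,-0.45,0]]

```text
clock: 18.43
tcp_pos: [0.5642, 0.253, 0.2542]
orientation: [-1.562, -0.183, 0.19]
contact_force: [0.3, -0.5, -4.8]
grip_width: 0.0107
```

Emit:
jog_arm:
  motion:
    - [0,[0,0,0],[0,0,0]]
    - [0,[0,0,0],[0,0,0]]

```text
clock: 18.6
tcp_pos: [0.5646, 0.2515, 0.2542]
orientation: [-1.563, -0.183, 0.19]
contact_force: [0.7, -1.3, -3.8]
grip_width: 0.0109
```

```bash
python3 plan.py .565 .2695 .26 103.7 1; python3 - <<'E'
from h import *
import pickle
D={}
for n,(y,x) in (('top',(120,90)),('scene',(100,270))):
    f=grab(n); D[n]=f; im=cv2.cvtColor(f['image'],cv2.COLOR_RGB2BGR)
    cv2.imwrite('pics/%s10.png'%n,cv2.resize(im[y:y+120,x:x+140],None,fx=5,fy=5,interpolation=cv2.INTER_CUBIC))
pickle.dump(D,open('f10.pkl','wb'))
E
```

```text
row [ 4.61 -5.78 17.43] mm [-0.027 -0.082 -0.224] deg x 1 | curyaw 103.62 tcp [0.5646 0.2515 0.2542] q [-0.22  0.41 -0.4   1.67  0.18  1.1   1.14] t 18.6 F [ 0.7 -1.3 -3.8] w 0.0109
```

View pics/top10.png

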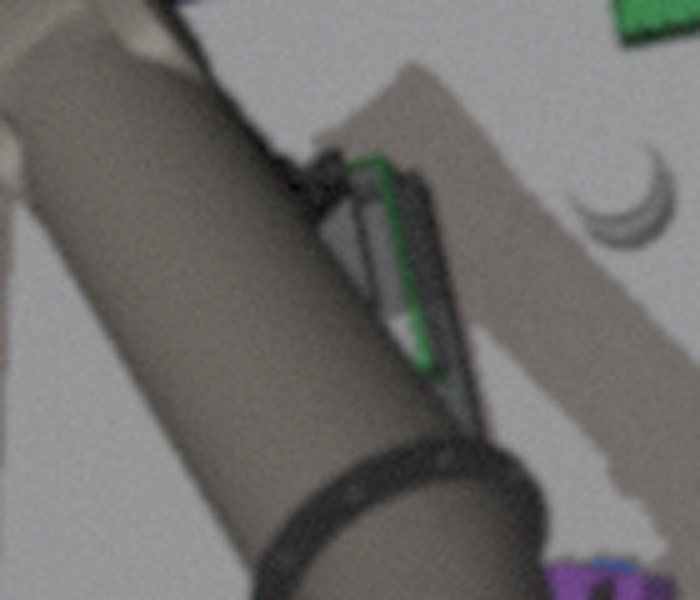

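View pics/scene10.png

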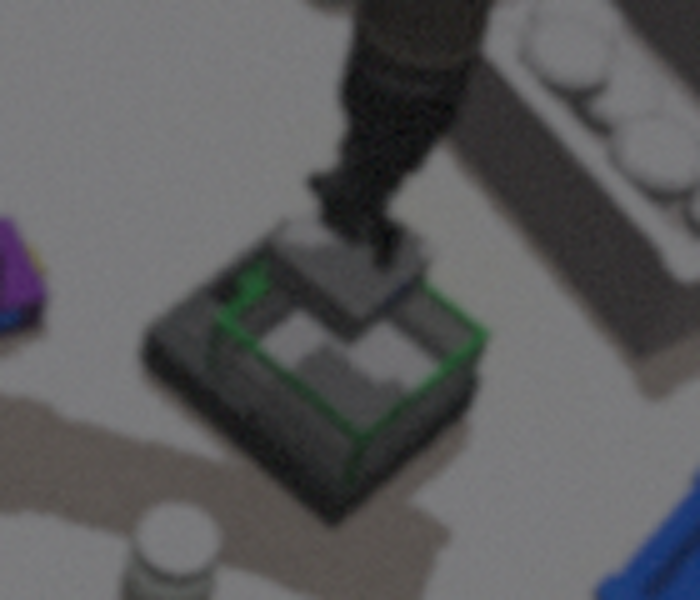

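```bash
cat > lid.py <<'E'
from h import *
def lid(f,tcp):
    uv,P=depthpts(f); s=(np.hypot(P[:,0]-tcp[0],P[:,1]-tcp[1])<.08)
    zl=tcp[2]-.032
    q=s&(abs(P[:,2]-zl)<.008); Q=P[q]
    A=np.c_[Q[:,:2]-tcp[:2],np.ones(len(Q))]; c=np.linalg.lstsq(A,Q[:,2],rcond=None)[0]
    print(len(Q),'plane',c.round(4),'expected z',round(zl,4)); 
    print(cv2.minAreaRect((Q[:,:2]*1000).astype(np.float32)), 'tcp',np.round(tcp,4))
    return uv[q],Q
E
python3 - <<'E'
from lid import *; import pickle
D=pickle.load(open('f10.pkl','rb')); o=r.get_obs()
for n in D: print(n); uv,Q=lid(D[n],o['tcp_pos'])
f=D['scene']; im=cv2.cvtColor(f['image'],cv2.COLOR_RGB2BGR); im[uv[:,1],uv[:,0]]=(0,0,255)
cv2.imwrite('pics/l10.png',cv2.resize(im[100:220,270:410],None,fx=5,fy=5,interpolation=cv2.INTER_NEAREST))
E
```

```text
top
83 plane [-0.0172  0.0628  0.2246] expected z 0.2229
((562.9293823242188, 218.69847106933594), (55.800228118896484, 21.56381607055664), 13.707358360290527) tcp [0.5656 0.2485 0.2549]
scene
333 plane [ 0.0063 -0.0126  0.2231] expected z 0.2229
((566.9917602539062, 246.03530883789062), (83.69459533691406, 83.1706771850586), 13.953861236572266) tcp [0.5656 0.2485 0.2549]
```

View pics/l10.png

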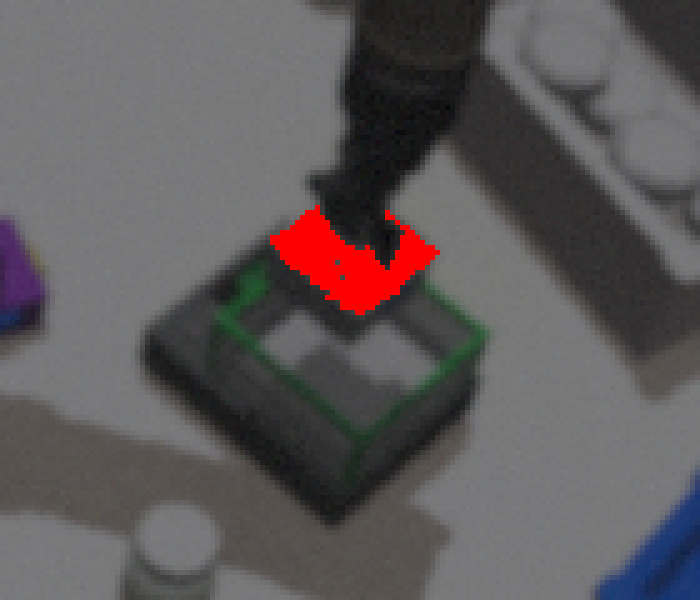

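The lid is seen whole in the red area around (360,260): 83.7 × 83.2 mm, level, yaw 13.95° against the pan's 13.7°. Centring over the pan next.

```bash
python3 plan.py .565 .2705 .25 103.7 4
```

```text
row [1.14 1.22 5.39] mm [ 0.017 -0.083 -0.044] deg x 4 | curyaw 103.37 tcp [0.5656 0.2485 0.2549] q [-0.21  0.41 -0.4   1.67  0.18  1.1   1.14] t 18.7 F [ 0.  -0.6 -4.9] w 0.0106
```

Emit:
jog_arm:
  motion:
    - [0,[0.0011,0,0.0054],[0,0,0]]
    - [0,[0.0011,0,0.0054],[0,0,0]]
    - [0,[0.0011,0,0.0054],[0,0,0]]
    - [0,[0.0011,0,0.0054],[0,0,0]]
    - [0,[0,0,0],[0,0,0]]
    - [0,[0,0,0],[0,0,0]]
    - [0,[0,0,0],[0,0,0]]
    - [0,[0,0,0],[0,0,0]]

```text
clock: 19.37
tcp_pos: [0.5657, 0.2711, 0.2568]
orientation: [-1.563, -0.183, 0.183]
contact_force: [-0.2, 0.4, -4.1]
grip_width: 0.0108
```

```bash
python3 - <<'E'
from lid import *
f=grab('scene'); lid(f,r.get_obs()['tcp_pos'])
E
python3 plan.py .565 .2705 .153 103.7 10
```

```text
334 plane [-0.0082  0.0099  0.2255] expected z 0.2248
((567.3179321289062, 267.5674133300781), (82.46552276611328, 85.02749633789062), 13.592819213867188) tcp [0.5657 0.2711 0.2568]
row [-0.08 10.38 -0.04] mm [ 0.002 -0.034  0.   ] deg x 10 | curyaw 103.36 tcp [0.5657 0.2711 0.2568] q [-0.25  0.42 -0.4   1.65  0.18  1.11  1.11] t 19.42 F [-0.5 -0.2 -4. ] w 0.0109
```

Emit:
jog_arm:
  motion:
    - [0,[0,0.008,0],[0,0,0]]
    - [0,[0,0.008,0],[0,0,0]]
    - [0,[0,0.008,0],[0,0,0]]
    - [0,[0,0.008,0],[0,0,0]]
    - [0,[0,0.008,0],[0,0,0]]
    - [0,[0,0.008,0],[0,0,0]]
    - [0,[0,0.004,0],[0,0,0]]
    - [0,[0,0,0],[0,0,0]]
    - [0,[0,0,0],[0,0,0]]

```text
clock: 20.17
tcp_pos: [0.5656, 0.2716, 0.2046]
orientation: [-1.563, -0.183, 0.184]
contact_force: [0.3, -0.6, -3.3]
grip_width: 0.0108
```

```bash
python3 - <<'E'
from lid import *
f=grab('scene'); lid(f,r.get_obs()['tcp_pos'])
E
python3 plan.py .565 .2705 .153 103.7 10
```

```text
302 plane [ 1.800e-03 -1.000e-04  1.738e-01] expected z 0.1731
((566.251220703125, 267.94622802734375), (84.15364074707031, 83.7307357788086), 12.411779403686523) tcp [0.5658 0.2717 0.2051]
row [-0.11  5.21 -0.1 ] mm [-0.001 -0.031  0.003] deg x 10 | curyaw 103.39 tcp [0.5658 0.2717 0.2051] q [-0.25  0.47 -0.39  1.7   0.21  1.01  1.08] t 20.22 F [ 0.8 -0.7 -4.4] w 0.011
```

Emit:
jog_arm:
  motion:
    - [0,[0,0.006,0],[0,0,0]]
    - [0,[0,0.006,0],[0,0,0]]
    - [0,[0,0.006,0],[0,0,0]]
    - [0,[0,0.006,0],[0,0,0]]
    - [0,[0,0.006,0],[0,0,0]]
    - [0,[0,0.006,0],[0,0,0]]
    - [0,[0,0.005,0],[0,0,0]]
    - [0,[0,0.004,0],[0,0,0]]
    - [0,[0,0.003,0],[0,0,0]]
    - [0,[0,0,0],[0,0,0]]

```text
clock: 21.05
tcp_pos: [0.5653, 0.2713, 0.156]
orientation: [-1.563, -0.183, 0.184]
contact_force: [-0.0, 1.1, -3.6]
grip_width: 0.0107
```

```bash
python3 - <<'E'
from lid import *
f=grab('scene'); lid(f,r.get_obs()['tcp_pos'])
E
python3 plan.py .565 .2705 .153 103.7 1
```

```text
369 plane [ 0.0003 -0.0031  0.1245] expected z 0.1245
((566.1578979492188, 268.5658874511719), (140.22084045410156, 139.28668212890625), 14.496099472045898) tcp [0.5654 0.2715 0.1565]
row [-0.65  3.5  -0.84] mm [ 0.006 -0.302 -0.03 ] deg x 1 | curyaw 103.4 tcp [0.5654 0.2715 0.1565] q [-0.27  0.53 -0.38  1.74  0.24  0.92  1.06] t 21.1 F [-0.1 -1.  -3.7] w 0.0103
```

Emit:
jog_arm:
  motion:
    - [0,[0,0.002,0],[0,0,0]]
    - [0,[0,0.002,0],[0,0,0]]
    - [0,[0,0,0],[0,0,0]]
    - [0,[0,0,0],[0,0,0]]
    - [0,[0,0,0],[0,0,0]]
    - [0,[0,0,0],[0,0,0]]
    - [0,[0,0,0],[0,0,0]]
    - [0,[0,0,0],[0,0,0]]

```text
clock: 21.77
tcp_pos: [0.5656, 0.2716, 0.1529]
orientation: [-1.563, -0.184, 0.183]
contact_force: [0.1, -0.8, -3.8]
grip_width: 0.0107
```

```bash
python3 - <<'E'
from h import *
f=grab('scene'); t=r.get_obs()['tcp_pos']
uv,P=depthpts(f); hs=cv2.cvtColor(f['image'],cv2.COLOR_RGB2HSV)[uv[:,1],uv[:,0]]
g=(hs[:,0]>40)&(hs[:,0]<85)&(hs[:,1]>60)
n=np.hypot(P[:,0]-t[0],P[:,1]-t[1])<.062
s=n&~g&(abs(P[:,2]-(t[2]-.032))<.006)
print('lid',s.sum(),np.median(P[s,2]),cv2.minAreaRect((P[s,:2]*1000).astype(np.float32)))
s=(np.hypot(P[:,0]-t[0],P[:,1]-t[1])<.12)&g&(abs(P[:,2]-.115)<.006)
print('frame',cv2.minAreaRect((P[s,:2]*1000).astype(np.float32)))
im=cv2.cvtColor(f['image'],cv2.COLOR_RGB2BGR)
cv2.imwrite('pics/s11.png',cv2.convertScaleAbs(cv2.resize(im[100:220,270:410],None,fx=5,fy=5,interpolation=cv2.INTER_CUBIC),alpha=1.5))
o=r.get_obs(); print(o['qvel'].round(3))
E
python3 plan.py .565 .2705 .153 103.7 1
```

```text
lid 276 0.12235721421098666 ((564.6416625976562, 279.42706298828125), (85.05707550048828, 106.92446899414062), 11.013245582580566)
frame ((565.4552612304688, 270.20263671875), (142.8328094482422, 141.4771728515625), 13.44185733795166)
[ 0.     0.001 -0.001 -0.001 -0.     0.     0.001]
row [-0.82 -0.15 -0.88] mm [-0.003 -0.306  0.005] deg x 1 | curyaw 103.39 tcp [0.5656 0.2715 0.1528] q [-0.27  0.53 -0.38  1.74  0.24  0.92  1.06] t 21.82 F [-0.1  0.8 -4.6] w 0.0107
```

View pics/s11.png

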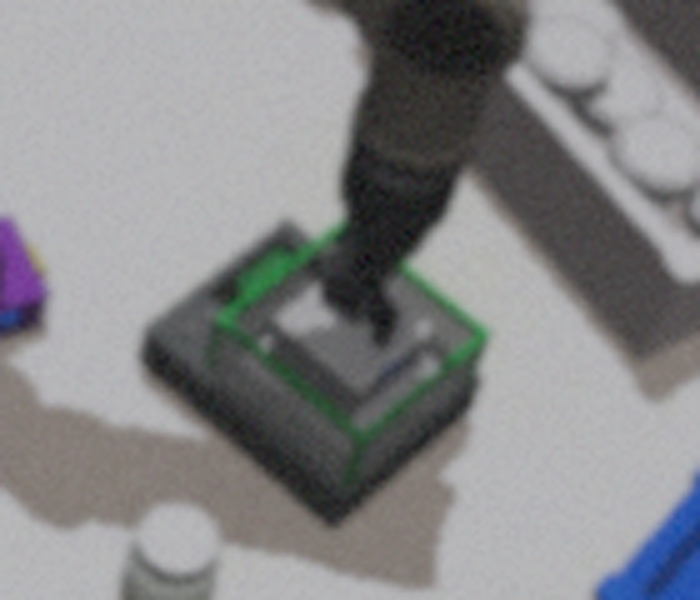

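The box hovers inside the green frame, lid at about (350,335) in the crop, with an even gap all round. It's level and still, so I'm handing in.

```bash
python3 -c "
from bench import r
print(r.hand_in())"
```

```text
the job is handed in; nothing more can be done
None
```

I pressed both latches fully in at the orange stud and handed in with the gripper still holding the box, hovering over the pan. The hand-in reports no verdict.

- **Latches:** I gripped the box by its handle at 70 N and pressed yellow first, then blue after a quarter turn. Each slid at about 2–3 N until the arm stopped and the force rose to 8–10 N. Pictures taken after each press show the tabs nearly flush.
- **Hover:** I carried the box high over the shield and lowered it straight down.
    - **Height:** the underside is about 11–12 mm above the pan, from the gripper height and lid depth.
    - **Centring:** about 1–2 mm off the pan's middle.
    - **Squareness:** the gripper is within 0.5° of the pan. Box yaw measured by camera during the lowering was within about 1.3°.
    - **Level:** the lid was level to within 1° in the depth data.
    - **Stillness:** joint speeds were near zero, and the wrist force of about -4 N is just the box's weight.
- **Check that failed:** the last lid outline measured inside the shield came out too long (85 × 107 mm), probably because the shield frame and fingers were included. I didn't use it and relied on the earlier lid measurements, the gripper position and the picture.
- **Not re-measured:** I didn't check the jar, tin and tub again at the end. The carry path kept the box well above them.

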